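# Set out the stacked serving dishes on their coasters

## Robot

A 6-joint arm with a two-finger parallel gripper is mounted at the origin on the work surface. World frame = base frame: x ahead of the robot, y to its left, z up, the work surface at z = 0. Lengths are in m, angles in rad, forces in N, time in s.
With the tool pointing down it reaches from about 0.35 to 0.775 m from the base axis. Payload 5.5 kg.
Tool frame: the origin (TCP) lies at the very end of the fingers, on their centre line; the grasp point (between the pads) lies 19 mm behind it; z points along the fingers, y is the line along which they close (so a half turn about z gives the same grasp; the last joint's range is limited). The gripper opens to 85 mm and grips with 20 to 120 N. Pads are 22 mm wide; open, the fingers measure 114 mm over their backs; the gripper's body (76 mm by 85 mm) begins 54 mm behind the grasp point. The pads swing forward as they close: fully open they stand 13 mm farther back than shut.
Start: joints at [1.164, 0.313, 0.046, 1.304, 0, 1.431], TCP at [0.152, 0.555, 0.231] pointing down, gripper open.
Joint ranges: [-2.76, 2.76], [-0.86, 1.69], [-1.03, 1.26], [-2.2, 2.34], [-1.47, 1.5], [-3.14, 3.14]. Speed limits (rad/s): [2.57, 2.57, 3.14, 3.14, 3.14, 3.14].

## Interface

Orientations are given as a unit quaternion [w, x, y, z].
In Python, from workcell import env, cams, ticket, spotter gives the robot as it stands.
- The arm moves only by the tool jog_arm, never from a script. Its argument "increments" is a list that holds one entry, the list of rows, each a list of 7 numbers: the shift along the tool's x, y, z in units of 0.25 m (1.0 is 0.25 m), then the turn, a rotation vector about the tool's x, y, z in units of 180 degrees (1.0 is 180 degrees), then the closure in counts, from 0 (fully open) to 255 (shut). A call has 1 to 20 rows; each row shifts and turns the commanded pose from where the row before left it, along the tool's axes as they then stand; what a row does not reach is not made up. A row lasts 1/10 s, in which the tool goes at most 50 mm and 8.59 degrees, less where a joint would pass 70% of its speed; a pose out of reach is approached as far as the arm can. A call with a number of a shift or a turn outside -1 to 1 is refused whole. A call with a gripper value outside its range is refused whole. The fingers move at their own pace and stop on an object; "force" is the grip in N (left out, the last holds). Time passes only in rows, so rows that do not move let the fingers close. It gives the time, the measured TCP pose, the force, the opening and the grip force at its end, in the units of the state.
- env.get_state(): the state, without advancing time (a new reading comes with each control period).
- cams.read_camera(name): name is "side" or "top"; returns a dict with "pixels" (480x640x3 uint8, red, green, blue), "fx", "fy", "cx", "cy" (pixels), "k1" (the pictures are not rectified: a ray, as slopes to the right and down, at radius r is drawn at 1 + k1 r^2 times it, then the intrinsics apply), "xyz" and "attitude" of the camera in the world. Camera axes: x right, y down, z forward; pixel columns grow to the right and rows downward; lengths in m; the calibration is good to about 2 mm. A picture is of the moment at which its call begins. There is no depth.
- ticket.hand_in(): hands the job in; it is judged then, once.
Trained networks look in the newest picture that a camera, given by its name, has taken for a name from the list of things; names that differ only in an ending like _2 or _b are one class to them, and where a whole thing is asked for, a point or a joint stands for the part that bears it (a point fixed in the world has none). Each returns a list of dicts, best first, with "conf" (0 to 1); they miss things now and then, are a little off and sometimes report something else, mostly with a low value. They report only what shows in the picture. A call takes as long as a camera call. They do not tell look-alikes from the thing itself.
- spotter.find_in(target, camera): "uv" ([column, row] in pixels, amid what is visible of it).
- spotter.cut_out(target, camera): "region" (480x640 bool, what is visible of it) and "uv" ([column, row] in pixels, amid what is visible of it).
- spotter.landmark_of(target, camera): "uv" ([column, row] in pixels: a listed point, or the origin of a listed thing).
The state is a dict: "clock": time; "joint_pos": joint angles; "qvel": joint speeds; "tau": joint torques, N m; "tcp_pos": TCP position; "orientation": TCP orientation; "wrist_force": force on the tool from outside, world axes, zero at the start; "ft_torque": the same for the moment, N m; "finger_gap": finger opening in m; "grip_force": force on a finger pad.
Only numpy, scipy, OpenCV 4.12 (cv2) and the standard library are available. Lean on these libraries where they do the work, as an engineer would, in place of code of your own. Each camera call takes 0.05 s, during which the arm holds its last target. There are 200 camera calls.

## Task

The four lidded serving dishes have come to the dining table in one stack. Take the stack apart and stand each dish on the coaster of its own colour, upright, centred and squared up with the coaster. They are full, so keep them level and set them down rather than drop them, and leave the two glass candles where they stand.

Things in the scene. Friction and masses are not known exactly. Their poses are not given: they have to be found in the camera images.
- blue_dish: blue oblong lidded stoneware dish, the largest of four, at the start at the bottom of the stack, on the wooden board; 116 mm long (along its x, including a 6 mm ear at either end, below the lid), 66 mm wide (y), 44 mm high, one solid piece (the lid does not come off), flat top and flat vertical sides; grip it across its width. Origin: centre of its underside, z up. Under 0.5 kg
- green_dish: green oblong lidded stoneware dish, the second largest of four, at the start on top of the blue dish; 92 mm long (along its x, including a 6 mm ear at either end, below the lid), 56 mm wide (y), 40 mm high, one solid piece (the lid does not come off), flat top and flat vertical sides; grip it across its width. Origin: centre of its underside, z up. Under 0.5 kg
- yellow_dish: yellow oblong lidded stoneware dish, the third largest of four, at the start on top of the green dish; 68 mm long (along its x, including a 6 mm ear at either end, below the lid), 46 mm wide (y), 36 mm high, one solid piece (the lid does not come off), flat top and flat vertical sides; grip it across its width. Origin: centre of its underside, z up. Under 0.5 kg
- red_dish: red oblong lidded stoneware dish, the smallest of four, at the start on top of the whole stack; 46 mm long (along its x, including a 6 mm ear at either end, below the lid), 36 mm wide (y), 34 mm high, one solid piece (the lid does not come off), flat top and flat vertical sides; grip it across its width. Origin: centre of its underside, z up. Under 0.5 kg
- blue_coaster: blue flat oblong coaster fixed to the table, 142 mm (its x) by 92 mm (y) by 6 mm thick, with a thin cork edge, 13 mm larger than the blue dish all round. Origin: centre of its underside, on the table; its upper face is 6 mm above that
- green_coaster: green flat oblong coaster fixed to the table, 118 mm (its x) by 82 mm (y) by 6 mm thick, with a thin cork edge, 13 mm larger than the green dish all round. Origin: centre of its underside, on the table; its upper face is 6 mm above that
- yellow_coaster: yellow flat oblong coaster fixed to the table, 94 mm (its x) by 72 mm (y) by 6 mm thick, with a thin cork edge, 13 mm larger than the yellow dish all round. Origin: centre of its underside, on the table; its upper face is 6 mm above that
- red_coaster: red flat oblong coaster fixed to the table, 72 mm (its x) by 62 mm (y) by 6 mm thick, with a thin cork edge, 13 mm larger than the red dish all round. Origin: centre of its underside, on the table; its upper face is 6 mm above that
- amber_candle: bystander to leave alone: amber glass with a white candle in it, 58 mm across the rim, 55 mm high, loose on the table. Origin: centre of its underside
- clear_candle: bystander to leave alone: clear glass with a white candle in it, 58 mm across the rim, 55 mm high, loose on the table. Origin: centre of its underside
There are look-alikes about, which are no part of the job. Several things have the shape of the green_dish; the one meant has the colours described above.

How it is judged:
By the outcome, as a careful person would: the job done as asked, in the order asked, and still so for the second after the job is handed in, with the robot touching nothing.
It also fails if it takes over 128 s, if anything falls off the work surface, if the arm or the gripper's body presses on something with over 40 N, if the wrist force passes 120 N, or if a joint passes its speed limit or range.

## Working session

There is one attempt and no reset: what is moved stays moved. The work goes in short steps, Python scripts to look and compute and a tool call to move; the robot and the scene stay as the last step left them, time stands still between calls to the robot, and variables do not carry over. Pictures are saved under pics/ and viewed, at most 14 in all, crops included, and the job is handed in when it is done.

Besides the shell and the picture viewer there is one more tool, called after "Emit:" as a command line: name --argument value ..., lists and objects as JSON in quotes. jog_arm: Moves the arm, as the interface text tells. Shifts and turns lie within -1 to 1; 1 stands for 0.25 m of shift or 180 degrees of turn. Its arguments: {"type":"object","properties":{"increments":{"type":"array"},"force":{"type":"number"}},"required":["increments"]}

```bash
mkdir -p pics; cat > h.py <<'E'
import numpy as np, cv2
from scipy.spatial.transform import Rotation as R
from workcell import env, cams, ticket, spotter
def snap(n):
    return cams.read_camera(n)
def K(c): return np.array([[c['fx'],0,c['cx']],[0,c['fy'],c['cy']],[0,0,1.]]), np.array([c['k1'],0,0,0,0.])
def Rc(c):
    q=np.array(c['attitude']); 
    return R.from_quat(np.r_[q[1:],q[0]]).as_matrix() if q.size==4 else q
def toworld(c,uv,z):
    k,d=K(c); p=cv2.undistortPoints(np.array(uv,float).reshape(-1,1,2),k,d).reshape(-1,2)
    r=np.c_[p,np.ones(len(p))]@Rc(c).T; o=np.array(c['xyz'])
    return o+r*((z-o[2])/r[:,2])[:,None]
def project(c,P):
    k,d=K(c); p=(np.array(P,float).reshape(-1,3)-c['xyz'])@Rc(c)
    return cv2.projectPoints(p,np.zeros(3),np.zeros(3),k,d)[0].reshape(-1,2)
E
python3 - <<'E'
from h import *
for n in('side','top'):
    c=snap(n); cv2.imwrite(f'pics/{n}0.png',c['pixels'][:,:,::-1]); print(n,{k:v for k,v in c.items() if k!='pixels'})
    for t in ['blue_dish','green_dish','yellow_dish','red_dish','blue_coaster','green_coaster','yellow_coaster','red_coaster','amber_candle','clear_candle']:
        print(t,[(round(d['conf'],2),np.round(d['uv'])) for d in spotter.find_in(t,n)])
print(env.get_state())
E
```

```text
side {'fx': 505.4613886050233, 'fy': 505.4613886050233, 'cx': 320.1477520165465, 'cy': 240.70763803910418, 'k1': -0.0027848730647959032, 'xyz': array([ 0.07577975, -0.76450049,  1.07154204]), 'attitude': array([-0.31929915,  0.92039824, -0.21166357,  0.07818993])}
blue_dish [(0.87, array([350., 338.]))]
green_dish [(0.93, array([470., 368.])), (0.91, array([355., 328.])), (0.9, array([463., 320.])), (0.64, array([278., 363.])), (0.64, array([296., 292.]))]
yellow_dish [(0.91, array([358., 319.]))]
red_dish [(0.58, array([361., 306.]))]
blue_coaster [(0.59, array([334., 242.]))]
green_coaster [(0.92, array([249., 181.]))]
yellow_coaster [(0.65, array([329., 171.]))]
red_coaster [(0.61, array([416., 286.])), (0.3, array([371., 273.]))]
amber_candle [(0.61, array([308., 188.]))]
clear_candle [(0.56, array([372., 271.])), (0.54, array([248., 178.]))]
top {'fx': 558.3734243306778, 'fy': 558.3734243306778, 'cx': 319.93951761815464, 'cy': 241.21130163821803, 'k1': 0.05941482334118298, 'xyz': array([ 0.3267282 , -0.06829395,  1.30082435]), 'attitude': array([-0.02613982,  0.71608185, -0.6965
[... 684 characters left out ...]
.1, 'joint_pos': array([1.16438452e+00, 3.13157582e-01, 4.61098439e-02, 1.30360110e+00,
       1.14597279e-05, 1.43124412e+00]), 'qvel': array([ 3.71881227e-04,  2.56196548e-03, -3.82404913e-05,  8.72068473e-04,
       -2.09674030e-04,  2.41944336e-04]), 'tau': array([-3.63724530e-04, -4.80482733e+01,  2.98814034e+01,  5.32233880e-04,
       -2.77512754e-04, -1.37250275e-06]), 'tcp_pos': array([0.15162716, 0.55469514, 0.23135137]), 'orientation': array([1.43640750e-05, 1.33034234e-01, 9.91111440e-01, 7.25584144e-05]), 'wrist_force': array([-0.36395261, -0.53895449, -0.11412412]), 'ft_torque': array([-0.03666985, -0.03614134,  0.01477997]), 'grip_force': 0.0, 'finger_gap': 0.0851389216059424}
```

View pics/top0.png

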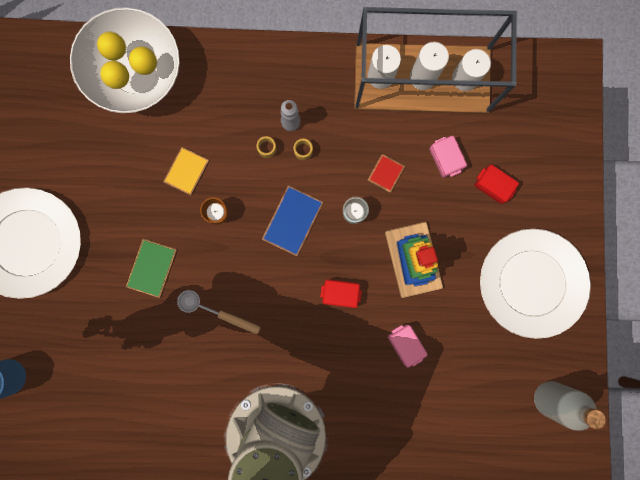

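View pics/side0.png

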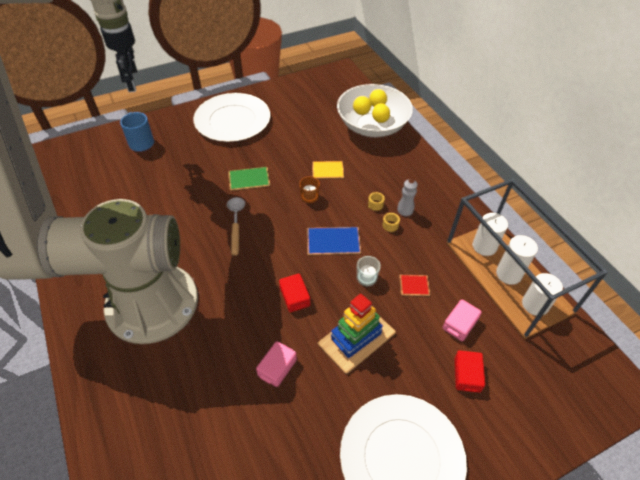

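The top view shows the stack on the board at (415,260), with coasters red (386,173), blue (292,221), yellow (186,171) and green (152,268). In the side view the stack is at (357,330). The green_dish candidates in top are: red boxes at (341,293) and (497,184), pink boxes at (448,156) and (408,345), and the green layer in the stack at (414,261). Only the stack one is green, so that is the one meant. I'll confirm it in a crop.

```bash
python3 - <<'E'
from h import *
t=cv2.imread('pics/top0.png')[210:310,370:460]; s=cv2.imread('pics/side0.png')[285:385,310:400]
cv2.imwrite('pics/crop0.png',np.hstack([cv2.resize(x,None,fx=4.4,fy=4.4,interpolation=cv2.INTER_CUBIC) for x in(t,s)]))
ct=snap('top'); cs=snap('side')
# coasters by colour in both views
def corners(c,n,t):
    r=spotter.cut_out(t,n)
    return r
for t,L,W in [('blue_coaster',142,92),('green_coaster',118,82),('yellow_coaster',94,72),('red_coaster',72,62)]:
  for n,c in(('top',ct),('side',cs)):
    for d in spotter.cut_out(t,n)[:2]:
        m=d['region'].astype(np.uint8); cn=max(cv2.findContours(m,0,2)[0],key=cv2.contourArea).reshape(-1,2)
        w=toworld(c,cn,0.006)[:,:2]
        (x,y),(a,b),th=cv2.minAreaRect((w*1000).astype(np.float32))
        if a<b: a,b,th=b,a,th+90
        print(t,n,round(d['conf'],2),np.round([x,y,a,b,(th+90)%180-90],1))
for t in('amber_candle','clear_candle'):
  for n,c in(('top',ct),('side',cs)):
    for d in spotter.landmark_of(t,n)[:2]: print(t,n,round(d['conf'],2),np.round(d['uv']),np.round(toworld(c,d['uv'],0)[0],3))
E
```

```text
blue_coaster top 0.7 [490.2 -20.1 142.9  94.  -24.4]
blue_coaster side 0.98 [489.3 -24.1 142.1  93.8 -23.3]
green_coaster top 0.69 [371.9 298.4 120.   84.4 -16. ]
green_coaster top 0.22 [ 608.3 -238.6   75.3   64.6  -28.6]
green_coaster side 0.81 [368.5 295.8 119.5  83.9 -16.3]
yellow_coaster top 0.56 [600.6 229.9  94.9  71.1 -24.4]
yellow_coaster side 0.85 [598.8 226.2  93.2  74.  -25.6]
yellow_coaster side 0.35 [ 606.9 -241.    72.8   60.1  -25.7]
red_coaster top 0.57 [ 609.  -239.7   74.7   64.7  -27.8]
red_coaster side 0.75 [ 607.4 -240.7   71.5   60.5  -26.9]
amber_candle top 0.78 [218. 214.] [0.501 0.153 0.   ]
amber_candle side 0.55 [308. 195.] [0.5   0.163 0.   ]
clear_candle top 0.91 [355. 215.] [ 0.508 -0.169  0.   ]
clear_candle side 0.7 [370. 280.] [ 0.515 -0.175  0.   ]
clear_candle side 0.41 [247. 182.] [0.357 0.287 0.   ]
```

View pics/crop0.png

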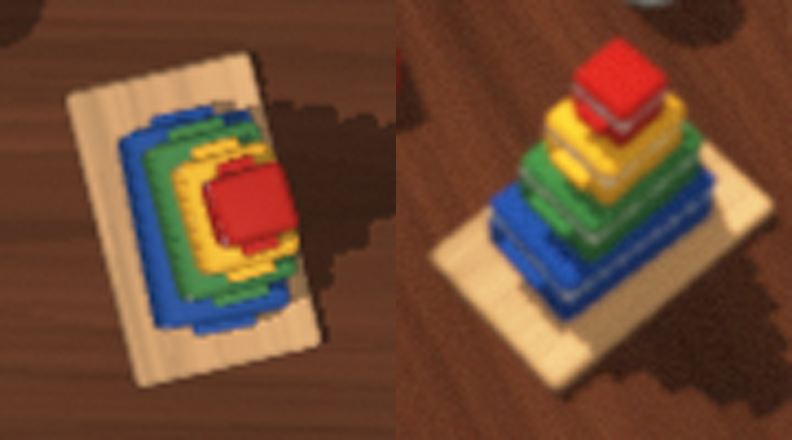

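The crop confirms it: blue, green, yellow and red from the bottom up, all on the wooden board. Next I'll fit the box models to the colour masks in both views.

```bash
cat >> h.py <<'E'
D=dict(blue=(116,66,44),green=(92,56,40),yellow=(68,46,36),red=(46,36,34)); NAMES=list(D)
OFF=dict(top=np.array([-.0009,-.0014,0]),side=np.array([.0009,.0014,0]))
def cam(n):
    c=dict(snap(n)); c['xyz']=np.array(c['xyz'])+OFF[n]; return c
def labels(px):
    h=cv2.cvtColor(px,cv2.COLOR_RGB2HSV).astype(int); H,S,V=h[...,0],h[...,1],h[...,2]; o=np.zeros(H.shape,np.uint8); g=(S>140)&(V>25)
    o[g&(H>100)&(H<130)]=1; o[g&(H>45)&(H<90)]=2; o[g&(H>17)&(H<34)&(V>120)&(S>190)]=3; o[(S>195)&((H<6)|(H>172))&(V>95)]=4
    return o
def boxpts(x,y,yaw,z,L,W,h,z0=0):
    p=np.array([[a*L/2,b*W/2,c] for a in(-1,1) for b in(-1,1) for c in(z0,h)])
    p[:,:2]=p[:,:2]@np.array([[np.cos(yaw),np.sin(yaw)],[-np.sin(yaw),np.cos(yaw)]]); return p+[x,y,z]
def render(c,poses,roi,sc=4):
    "poses: list of (label idx,x,y,yaw,z) bottom to top; ears occluded by own body drawn under"
    x0,y0,x1,y1=roi; im=np.zeros(((y1-y0)*sc,(x1-x0)*sc),np.uint8)
    for i,x,y,yaw,z in poses:
        L,W,h=np.array(D[NAMES[i-1]])/1000
        for q in (boxpts(x,y,yaw,z,L,.45*W,.6*h,.35*h),boxpts(x,y,yaw,z,L-.012,W,h)):
            u=(project(c,q)-[x0,y0]+.5)*sc-.5
            cv2.fillConvexPoly(im,cv2.convexHull(np.round(u*16).astype(np.int32)),int(i),shift=4)
    return im
E
cat > fit.py <<'E'
from h import *
from scipy.optimize import minimize
C={n:cam(n) for n in('top','side')}
roi=dict(top=(375,215,455,305),side=(320,285,400,370))
T={}
for n,c in C.items():
    x0,y0,x1,y1=roi[n]; T[n]=labels(np.ascontiguousarray(cv2.resize(c['pixels'][y0:y1,x0:x1],None,fx=4,fy=4,interpolation=cv2.INTER_LINEAR)))
def poses(p):
    z=p[12]; o=[]
    for i in range(4):
        o.append((i+1,p[3*i],p[3*i+1],p[3*i+2],z)); z+=D[NAMES[i]][2]/1000
    return o
w=toworld(C['top'],[[424,256]],.17)[0]; print(w)
def cost(p): return sum(((r:=render(C[n],poses(p),roi[n]))!=T[n])[(r>0)|(T[n]>0)].sum() for n in C)
p=np.r_[np.tile([w[0],w[1],.24],4),.015]
for s in(.006,.003,.0015,.001):
    step=np.array([s,s,s*12]*4+[s])
    for _ in range(2):
        for k in range(5):
            idx=list(range(3*k,3*k+3)) if k<4 else [0,3,6,9,1,4,7,10,12]
            f=lambda q:cost(np.r_[[q[idx.index(j)] if j in idx else p[j] for j in range(13)]])
            q0=p[idx]; S=np.vstack([q0]+[q0+np.eye(len(idx))[j]*step[idx[j]] for j in range(len(idx))])
            r=minimize(f,q0,method='Nelder-Mead',options=dict(initial_simplex=S,maxfev=80)); p[idx]=r.x
print('cost',cost(p),sum((t>0).sum() for t in T.values()))
for q in poses(p): print(NAMES[q[0]-1],np.round(np.array(q[1:3])*1000,1),round(np.degrees(q[3]),1),round(q[4]*1000,1))
pal=np.array([[60,60,60],[255,0,0],[0,200,0],[0,255,255],[0,0,255]],np.uint8)
f=lambda a:cv2.resize(pal[a],(390,290))
cv2.imwrite('pics/fit.png',np.vstack([np.hstack([f(T[n]),f(render(C[n],poses(p),roi[n]))]) for n in C]))
E
python3 fit.py
```

```text
[ 0.40381166 -0.29840171  0.17      ]
cost 32391 30728
blue [ 405.6 -304.1] 17.3 17.5
green [ 406.2 -306.4] 17.0 61.5
yellow [ 403.9 -305.7] 22.3 101.5
red [ 404.  -306.3] 16.7 137.5
```

View pics/fit.png

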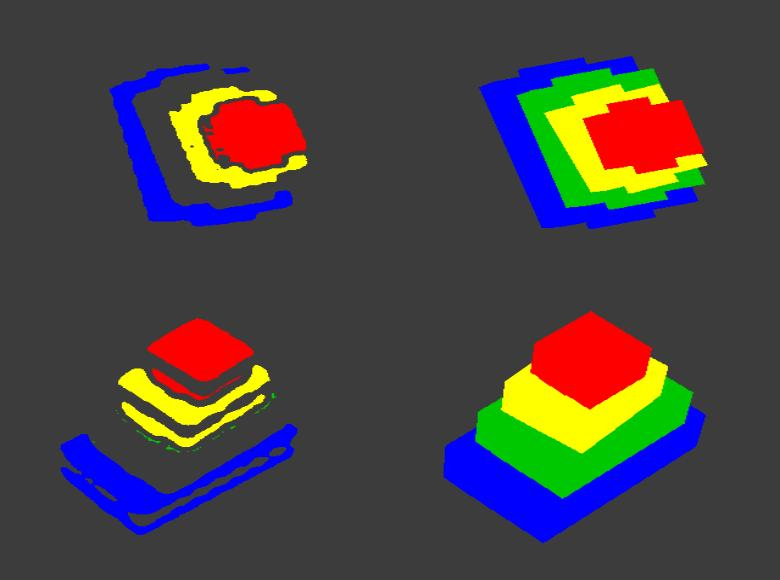

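The fit picture shows the green mask empty (bad thresholds) and the white lid lines missing. I'll fix both.

```bash
python3 - <<'E'
import re
s=open('h.py').read()
a=s.index("    o[g&(H>100)"); b=s.index("    return o\n",a)
s=s[:a]+"""    o[g&(H>100)&(H<130)]=1; o[(S>90)&(V>25)&(H>38)&(H<95)]=2; o[(S>150)&(H>17)&(H<36)&(V>110)]=3; o[(S>195)&((H<6)|(H>172))&(V>95)]=4
    m=cv2.morphologyEx((o>0).astype(np.uint8),cv2.MORPH_CLOSE,np.ones((15,15)),borderType=cv2.BORDER_CONSTANT,borderValue=0); o[(o==0)&(m>0)]=9
"""+s[b:]
open('h.py','w').write(s)
f=open('fit.py').read()
f=f.replace("!=T[n])[(r>0)|(T[n]>0)].sum()","!=T[n])[((r>0)|(T[n]>0))&~((T[n]==9)&(r>0))].sum()").replace("[0,0,255]],np","[0,0,255]]+[[200]*3]*5,np")
open('fit.py','w').write(f)
import h,cv2
im=cv2.imread('pics/top0.png'); hs=cv2.cvtColor(im,cv2.COLOR_BGR2HSV); print(hs[258:261,406:410].tolist())
E
python3 fit.py
```

```text
[[[60, 116, 99], [60, 116, 119], [60, 118, 130], [59, 114, 136]], [[64, 116, 92], [60, 118, 108], [60, 116, 125], [60, 114, 134]], [[77, 119, 88], [60, 115, 102], [59, 119, 120], [60, 117, 131]]]
[ 0.40381166 -0.29840171  0.17      ]
cost 9622 54056
blue [ 405.5 -304.7] 17.5 18.6
green [ 406. -306.] 16.0 62.6
yellow [ 404.8 -306.4] 17.3 102.6
red [ 404.3 -306.5] 17.9 138.6
```

View pics/fit.png

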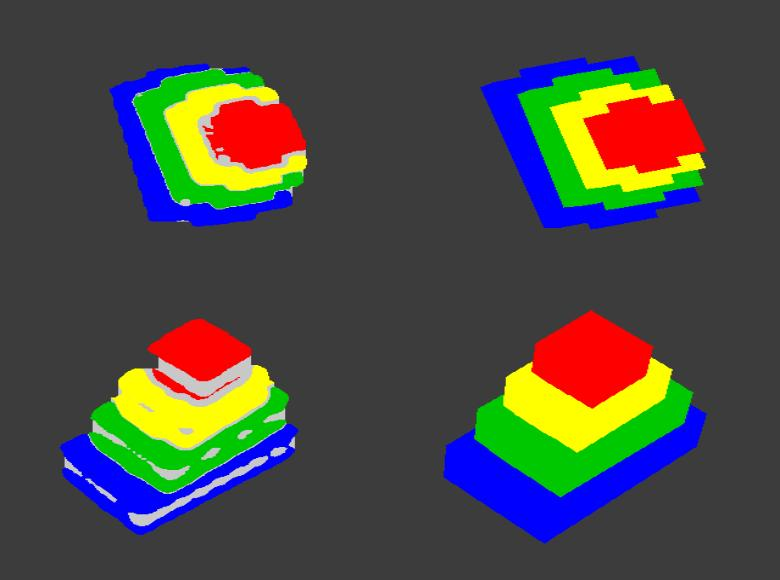

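Fit is good: every dish is at about (0.405, -0.306) with yaw 17°, and the board is about 18 mm thick. Moving toward the stack via a mid-point.

Emit:
jog_arm --increments '[[[0,0,0,0,0,-0.0455,0],[0,0,0,0,0,-0.0455,0],[0,0,0,0,0,-0.0455,0],[0,0,0,0,0,-0.0455,0],[-0.05,-0.1465,0,0,0,0,0],[-0.05,-0.1465,0,0,0,0,0],[-0.05,-0.1465,0,0,0,0,0],[-0.05,-0.1465,0,0,0,0,0],[-0.05,-0.1465,0,0,0,0,0],[-0.05,-0.1465,0,0,0,0,0],[-0.05,-0.1465,0,0,0,0,0],[-0.05,-0.1465,0,0,0,0,0],[-0.05,-0.1465,0,0,0,0,0],[-0.05,-0.1465,0,0,0,0,0],[-0.05,-0.1465,0,0,0,0,0],[-0.05,-0.1465,0,0,0,0,0],[-0.05,-0.1465,0,0,0,0,0]]]' --force 40

```text
clock: 3.7
tcp_pos: [0.4504, 0.1479, 0.2316]
orientation: [0.0, -0.152, 0.988, 0.0]
wrist_force: [0.7, 0.9, 0.6]
finger_gap: 0.0857
grip_force: 0.0
```

Emit:
jog_arm --increments '[[[0.0604,-0.1406,0,0,0,0,0],[0.0604,-0.1406,0,0,0,0,0],[0.0604,-0.1406,0,0,0,0,0],[0.0604,-0.1406,0,0,0,0,0],[0.0604,-0.1406,0,0,0,0,0],[0.0604,-0.1406,0,0,0,0,0],[0.0604,-0.1406,0,0,0,0,0],[0.0604,-0.1406,0,0,0,0,0],[0.0604,-0.1406,0,0,0,0,0],[0.0604,-0.1406,0,0,0,0,0],[0.0604,-0.1406,0,0,0,0,0],[0.0604,-0.1406,0,0,0,0,0],[0,0,0,0,0,0,0],[0,0,0,0,0,0,0]]]'

```text
clock: 5.1
tcp_pos: [0.403, -0.3078, 0.2309]
orientation: [-0.0, -0.151, 0.989, 0.001]
wrist_force: [-0.4, 0.5, -0.7]
finger_gap: 0.0855
grip_force: 0.0
```

```bash
cat >> h.py <<'E'
def go(x,y,z,yaw):
    "print tool-axes delta (units) from now; yaw of tool x in deg (mod 180). xy delta given both in present axes and after the turn"
    s=env.get_state(); q=s['orientation']; r=R.from_quat(np.r_[q[1:],q[0]]); M=r.as_matrix(); p=s['tcp_pos']
    cy=np.degrees(np.arctan2(M[1,0],M[0,0])); d=(yaw-cy+90)%180-90; v=np.array([x,y,z])-p
    f=lambda a:np.round(np.array([np.cos(a)*v[0]+np.sin(a)*v[1],np.sin(a)*v[0]-np.cos(a)*v[1]])/.25,4)
    print('t',round(s['clock'],2),'p',np.round(p*1000,1),'yaw',round(cy,2),'tilt',np.round(np.degrees(M[:2,2]),2),'gap',round(s['finger_gap']*1000,1),'F',np.round(s['wrist_force'],1))
    print('before turn xy',f(np.radians(cy)),'after',f(np.radians(cy+d)),'z',round(-v[2]/.25,4),'rz',round(-d/180,4),'dist mm',round(np.hypot(*v[:2])*1000))
E
python3 -c "
from h import *
go(.4043,-.3065,.1436,17.3)"
```

```text
t 5.1 p [ 403.  -307.8  230.9] yaw -162.64 tilt [-0.02  0.06] gap 85.5 F [-0.4  0.5 -0.7]
before turn xy [-0.0066  0.0035] after [-0.0066  0.0035] z 0.3493 rz 0.0004 dist mm 2
```

Emit:
jog_arm --increments '[[[-0.0033,0.0018,0.05,0,0,0,0],[-0.0033,0.0017,0.06,0,0,0,0],[0,0,0.06,0,0,0,0],[0,0,0.06,0,0,0,0],[0,0,0.05,0,0,0,0],[0,0,0.04,0,0,0,0],[0,0,0.02,0,0,0,0],[0,0,0.012,0,0,0,0],[0,0,0,0,0,0,0],[0,0,0,0,0,0,110],[0,0,0,0,0,0,110],[0,0,0,0,0,0,255],[0,0,0,0,0,0,255],[0,0,0,0,0,0,255],[0,0,0,0,0,0,255],[0,0,0,0,0,0,255]]]'

```text
clock: 6.7
tcp_pos: [0.4049, -0.3063, 0.1438]
orientation: [0.0, -0.152, 0.988, -0.0]
wrist_force: [-0.0, 0.8, 6.2]
finger_gap: 0.0354
grip_force: 40.8
```

```bash
python3 -c "
from h import *
go(.6085,-.2405,.17,-27.3)
print(env.get_state()['grip_force'])
c=snap('side'); cv2.imwrite('pics/g1.png',cv2.resize(c['pixels'][240:400,280:440,::-1],None,fx=3.5,fy=3.5))"
```

```text
t 6.7 p [ 404.9 -306.3  143.8] yaw -162.53 tilt [ 0.04 -0.03] gap 35.4 F [-0.   0.8  6.2]
before turn xy [-0.8558  0.0063] after [-0.6031  0.6073] z -0.105 rz 0.2487 dist mm 214
40.76185762882233
```

View pics/g1.png

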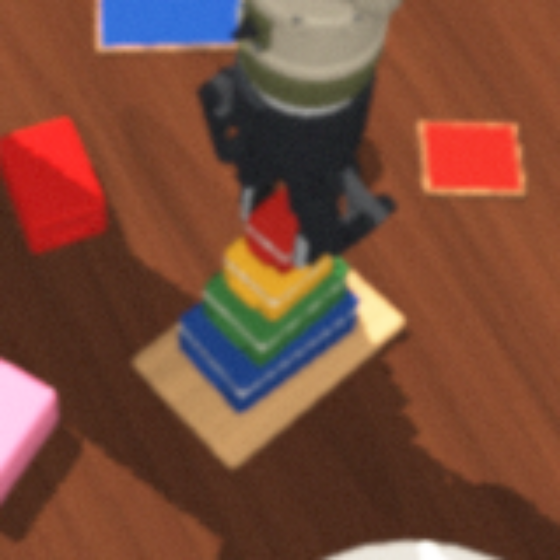

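The red dish is gripped (gap 35.4 mm), and in the picture the other three stand undisturbed below it. Lifting, turning and carrying it to the red coaster.

Emit:
jog_arm --increments '[[[0,0,-0.02,0,0,0,255],[0,0,-0.04,0,0,0,255],[0,0,-0.06,0,0,0,255],[0,0,-0.03,0,0,0.0415,255],[0,0,0,0,0,0.0415,255],[0,0,0,0,0,0.0415,255],[0,0,0,0,0,0.0415,255],[0,0,0,0,0,0.0415,255],[0,0,0,0,0,0.0412,255],[-0.04,0.04,0,0,0,0,255],[-0.08,0.08,0,0,0,0,255],[-0.1,0.1,0,0,0,0,255],[-0.12,0.12,0,0,0,0,255],[-0.12,0.12,0,0,0,0,255],[-0.08,0.08,0,0,0,0,255],[-0.0431,0.0473,0,0,0,0,255],[-0.02,0.02,0,0,0,0,255],[0,0,0,0,0,0,255],[0,0,0,0,0,0,255]]]'

```text
clock: 8.65
tcp_pos: [0.6078, -0.2403, 0.1806]
orientation: [-0.0, 0.236, 0.972, 0.0]
wrist_force: [-0.1, 0.3, -2.0]
finger_gap: 0.0356
grip_force: 40.2
```

```bash
python3 -c "
from h import *
go(.6085,-.2405,.015,-27.3)"
```

```text
t 8.65 p [ 607.8 -240.3  180.6] yaw 152.75 tilt [-0.04  0.01] gap 35.6 F [-0.1  0.3 -2. ]
before turn xy [-0.0027  0.0004] after [-0.0027  0.0004] z 0.6625 rz 0.0003 dist mm 1
```

Emit:
jog_arm --increments '[[[-0.0027,0,0.03,0,0,0,255],[0,0,0.06,0,0,0,255],[0,0,0.09,0,0,0,255],[0,0,0.1,0,0,0,255],[0,0,0.1,0,0,0,255],[0,0,0.1,0,0,0,255],[0,0,0.08,0,0,0,255],[0,0,0.05,0,0,0,255],[0,0,0.03,0,0,0,255],[0,0,0.02,0,0,0,255],[0,0,0,0,0,0,255],[0,0,0,0,0,0,255]]]'

```text
clock: 9.85
tcp_pos: [0.6089, -0.241, 0.0178]
orientation: [0.001, 0.236, 0.972, -0.0]
wrist_force: [-3.7, 1.3, 4.7]
finger_gap: 0.035
grip_force: 41.0
```

Emit:
jog_arm --increments '[[[0,0,0.004,0,0,0,255],[0,0,0.004,0,0,0,255],[0,0,0,0,0,0,255],[0,0,0,0,0,0,255]]]'

```text
clock: 10.25
tcp_pos: [0.6089, -0.241, 0.0177]
orientation: [0.001, 0.236, 0.972, -0.001]
wrist_force: [-7.1, 3.5, 16.0]
finger_gap: 0.0352
grip_force: 42.2
```

```bash
python3 -c "
from h import *
c=snap('side'); cv2.imwrite('pics/g2.png',cv2.resize(c['pixels'][200:360,310:470,::-1],None,fx=3.7,fy=3.7))"
```

```text
(no output)
```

View pics/g2.png

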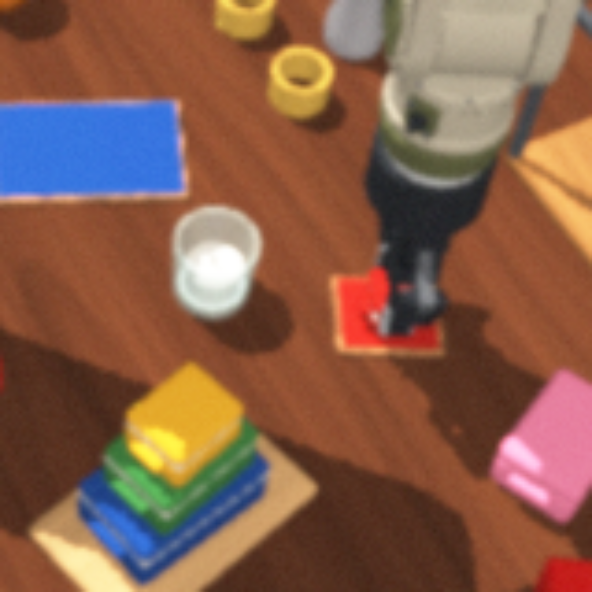

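The picture shows the red dish standing on its coaster at about (400,310) in the crop, and the stack of three intact. Easing off, opening and retreating.

Emit:
jog_arm --increments '[[[0,0,-0.004,0,0,0,255],[0,0,-0.002,0,0,0,255],[0,0,0,0,0,0,100],[0,0,0,0,0,0,70],[0,0,0,0,0,0,40],[0,0,0,0,0,0,0],[0,0,0,0,0,0,0],[0,0,0,0,0,0,0],[0,0,-0.04,0,0,0,0],[0,0,-0.1,0,0,0,0],[0,0,-0.15,0,0,0,0],[0,0,-0.15,0,0,0,0],[0,0,-0.1,0,0,0,0],[0,0,-0.05,0,0,0,0],[0,0,0,0,0,0,0]]]'

```text
clock: 11.8
tcp_pos: [0.6101, -0.2412, 0.1653]
orientation: [0.002, 0.236, 0.972, -0.0]
wrist_force: [0.9, -0.4, -0.3]
finger_gap: 0.0856
grip_force: 0.0
```

```bash
cat > chk.py <<'E'
from h import *
import sys
def rect(m,c,z):
    cn=max(cv2.findContours(m.astype(np.uint8),0,2)[0],key=cv2.contourArea).reshape(-1,2)
    (x,y),(a,b),th=cv2.minAreaRect((toworld(c,cn,z)[:,:2]*1000).astype(np.float32))
    if a<b: a,b,th=b,a,th+90
    return np.round([x,y,a,b,(th+90)%180-90],1)
for n in ('top','side'):
    c=cam(n)
    for t in sys.argv[1:]:
        for w in('dish','coaster'):
            for d in spotter.cut_out(f'{t}_{w}',n)[:3]: print(n,t,w,round(d['conf'],2),np.round(d['uv']),rect(d['region'],c,.006+(D[t][2]/1000 if w=='dish' else 0)))
    cv2.imwrite(f'pics/chk_{n}.png',c['pixels'][:,:,::-1])
E
python3 chk.py red; python3 -c "
from h import *
go(.4048,-.3064,.115,17.3)
a=cv2.imread('pics/chk_top.png')[130:220,340:430]; b=cv2.imread('pics/chk_side.png')[240:330,370:460]
cv2.imwrite('pics/c1.png',np.hstack([cv2.resize(x,None,fx=4.4,fy=4.4) for x in(a,b)]))"
```

```text
top red dish 0.29 [416. 278.] [ 362.2 -311.5   76.1   41.1   74.3]
top red coaster 0.48 [420. 273.] [ 380.1 -321.6   71.6   40.4   66.6]
side red dish 0.72 [415. 281.] [ 601.  -246.7   50.1   45.7   64.2]
side red coaster 0.6 [412. 295.] [ 608.6 -239.9   69.5   60.2  -25.8]
t 12.1 p [ 608.  -240.1  160.8] yaw 152.71 tilt [-0.16  0.1 ] gap 85.4 F [-0.   0.2 -0.2]
before turn xy [ 0.6008 -0.6084] after [ 0.8549 -0.0115] z 0.1833 rz -0.2477 dist mm 214
```

View pics/c1.png

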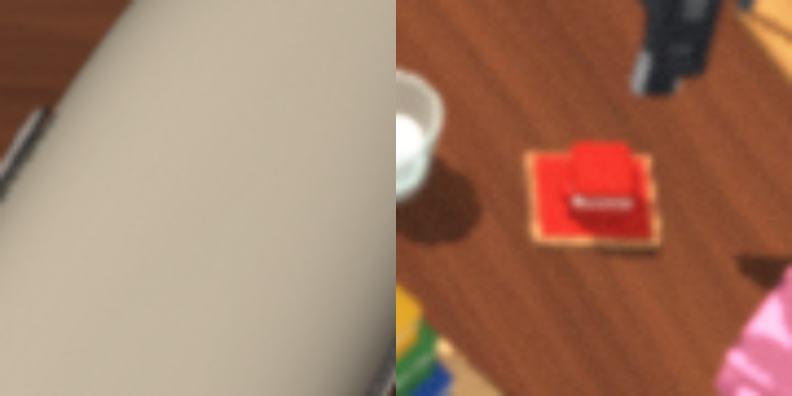

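Red stands upright near the middle of its coaster (crop ~(600,190)); I'll measure it exactly later. Now yellow.

Emit:
jog_arm --increments '[[[0,0,-0.04,0,0,-0.0413,0],[0,0,0,0,0,-0.0413,0],[0,0,0,0,0,-0.0413,0],[0,0,0,0,0,-0.0413,0],[0,0,0,0,0,-0.0413,0],[0,0,0,0,0,-0.0412,0],[0.08,0,0,0,0,0,0],[0.14,0,0,0,0,0,0],[0.16,0,0,0,0,0,0],[0.16,0,0,0,0,0,0],[0.14,-0.006,0,0,0,0,0],[0.1,-0.006,0,0,0,0,0],[0.055,0,0,0,0,0,0],[0.02,0,0.02,0,0,0,0],[0,0,0.04,0,0,0,0],[0,0,0.04,0,0,0,0],[0,0,0,0,0,0,0],[0,0,0,0,0,0,0]]]'

```text
clock: 13.9
tcp_pos: [0.4061, -0.3063, 0.1469]
orientation: [-0.0, -0.151, 0.989, 0.001]
wrist_force: [0.6, -0.7, 0.5]
finger_gap: 0.0852
grip_force: 0.0
```

```bash
python3 -c "
from h import *
go(.4048,-.3064,.108,17.3)"
```

```text
t 13.9 p [ 406.1 -306.3  146.9] yaw -162.63 tilt [-0.06  0.07] gap 85.2 F [ 0.6 -0.7  0.5]
before turn xy [0.005  0.0012] after [0.005  0.0012] z 0.1557 rz 0.0004 dist mm 1
```

Emit:
jog_arm --increments '[[[0.005,0,0.03,0,0,0,0],[0,0,0.04,0,0,0,0],[0,0,0.04,0,0,0,0],[0,0,0.03,0,0,0,0],[0,0,0.016,0,0,0,0],[0,0,0,0,0,0,80],[0,0,0,0,0,0,80],[0,0,0,0,0,0,255],[0,0,0,0,0,0,255],[0,0,0,0,0,0,255],[0,0,0,0,0,0,255],[0,0,0,0,0,0,255]]]'

```text
clock: 15.1
tcp_pos: [0.4048, -0.3076, 0.1093]
orientation: [0.0, -0.15, 0.989, -0.0]
wrist_force: [-1.1, 1.8, 6.1]
finger_gap: 0.0454
grip_force: 42.2
```

```bash
python3 -c "
from h import *
go(.6,.228,.17,-25)"
```

```text
t 15.1 p [ 404.8 -307.6  109.3] yaw -162.7 tilt [ 0.04 -0.03] gap 45.4 F [-1.1  1.8  6.1]
before turn xy [-1.3825  1.8133] after [0.1977 2.2716] z -0.2427 rz 0.235 dist mm 570
```

Emit:
jog_arm --increments '[[[0,0,-0.02,0,0,0,255],[0,0,-0.05,0,0,0,255],[0,0,-0.07,0,0,0.0392,255],[0,0,-0.06,0,0,0.0392,255],[0,0,-0.04,0,0,0.0392,255],[0,0,0,0,0,0.0392,255],[0,0,0,0,0,0.0392,255],[0,0,0,0,0,0.039,255],[0,0.06,0,0,0,0,255],[0,0.1,0,0,0,0,255],[0.0152,0.14,0,0,0,0,255],[0.0152,0.17,0,0,0,0,255],[0.0152,0.17,0,0,0,0,255],[0.0152,0.17,0,0,0,0,255],[0.0152,0.17,0,0,0,0,255],[0.0152,0.17,0,0,0,0,255],[0.0152,0.17,0,0,0,0,255],[0.0152,0.17,0,0,0,0,255],[0.0152,0.17,0,0,0,0,255],[0.0152,0.17,0,0,0,0,255]]]'

```text
clock: 17.1
tcp_pos: [0.5634, 0.1259, 0.1692]
orientation: [-0.0, 0.215, 0.977, 0.0]
wrist_force: [0.5, 0.5, -1.5]
finger_gap: 0.0455
grip_force: 41.4
```

Emit:
jog_arm --increments '[[[0.0152,0.16,0,0,0,0,255],[0.0152,0.12,0,0,0,0,255],[0.0152,0.08,0,0,0,0,255],[0,0.05,0,0,0,0,255],[0,0.0316,0,0,0,0,255],[0,0,0,0,0,0,255],[0,0,0,0,0,0,255]]]'

```text
clock: 17.8
tcp_pos: [0.5996, 0.2275, 0.1688]
orientation: [-0.0, 0.217, 0.976, -0.0]
wrist_force: [0.0, 0.1, -1.5]
finger_gap: 0.0454
grip_force: 41.4
```

```bash
python3 fit.py | tail -4 & wait; python3 -c "
from h import *
go(.6,.228,.0225,-25)"
```

```text
blue [ 405.9 -302.6] 19.8 16.0
green [ 406.4 -306.5] 16.8 60.0
yellow [ 501.5 -152. ] -1.5 100.0
red [ 435.2 -230.6] -29.6 136.0
t 17.9 p [599.7 227.1 168.9] yaw 154.93 tilt [-0.01 -0.01] gap 45.2 F [-0.3  0.1 -0.9]
before turn xy [0.0004 0.0037] after [0.0003 0.0037] z 0.5858 rz -0.0004 dist mm 1
```

Emit:
jog_arm --increments '[[[0,0.0037,0.03,0,0,0,255],[0,0,0.06,0,0,0,255],[0,0,0.09,0,0,0,255],[0,0,0.1,0,0,0,255],[0,0,0.1,0,0,0,255],[0,0,0.08,0,0,0,255],[0,0,0.06,0,0,0,255],[0,0,0.04,0,0,0,255],[0,0,0.02,0,0,0,255],[0,0,0,0,0,0,255],[0,0,0,0,0,0,255]]]'

```text
clock: 19.0
tcp_pos: [0.6008, 0.229, 0.0245]
orientation: [0.001, 0.217, 0.976, 0.0]
wrist_force: [-0.3, 0.4, -1.6]
finger_gap: 0.0454
grip_force: 41.4
```

Emit:
jog_arm --increments '[[[0,0,0.004,0,0,0,255],[0,0,0.004,0,0,0,255],[0,0,0.002,0,0,0,255],[0,0,0,0,0,0,255]]]'

```text
clock: 19.4
tcp_pos: [0.6002, 0.2291, 0.0214]
orientation: [0.0, 0.216, 0.976, 0.0]
wrist_force: [-0.1, -0.0, -2.4]
finger_gap: 0.0453
grip_force: 41.4
```

Emit:
jog_arm --increments '[[[0,0,0.004,0,0,0,255],[0,0,0.004,0,0,0,255],[0,0,0,0,0,0,255]]]'

```text
clock: 19.7
tcp_pos: [0.6003, 0.2291, 0.0194]
orientation: [0.0, 0.216, 0.976, 0.0]
wrist_force: [-0.9, 0.1, -0.4]
finger_gap: 0.0453
grip_force: 41.6
```

Emit:
jog_arm --increments '[[[0,0,0.004,0,0,0,255],[0,0,0,0,0,0,255]]]'

```text
clock: 19.9
tcp_pos: [0.6003, 0.2291, 0.0194]
orientation: [0.0, 0.216, 0.976, 0.0]
wrist_force: [-2.4, -1.1, 5.8]
finger_gap: 0.045
grip_force: 42.2
```

Contact at TCP z = 19.4 mm, which makes the board 12 mm thick. Releasing, then refitting the two remaining dishes with that thickness.

Emit:
jog_arm --increments '[[[0,0,-0.003,0,0,0,255],[0,0,0,0,0,0,80],[0,0,0,0,0,0,60],[0,0,0,0,0,0,30],[0,0,0,0,0,0,0],[0,0,0,0,0,0,0],[0,0,0,0,0,0,0],[0,0,-0.04,0,0,0,0],[0,0,-0.1,0,0,0,0],[0,0,-0.15,0,0,0,0],[0,0,-0.15,0,0,0,0],[0,0,-0.08,0,0,0,0],[0,0,0,0,0,0,0]]]'

```text
clock: 21.2
tcp_pos: [0.6027, 0.2297, 0.1543]
orientation: [0.004, 0.216, 0.976, 0.002]
wrist_force: [0.0, 0.7, -0.3]
finger_gap: 0.0854
grip_force: 0.0
```

```bash
cat > fit2.py <<'E'
# fit2.py name z x y yawdeg [name z x y yaw ...] : fit poses (bottom to top), fixed z, per camera and joint
from h import *
import sys
from scipy.optimize import minimize
a=sys.argv[1:]; cams_=('top','side')
if a[0] in('top','side'): cams_=(a.pop(0),)
items=[(NAMES.index(a[i])+1,float(a[i+1])) for i in range(0,len(a),5)]
p0=np.array([[float(v) for v in a[i+2:i+5]] for i in range(0,len(a),5)])*[1,1,np.pi/180]; p0=p0.ravel()
C={n:cam(n) for n in cams_}; roi={};T={}
for n,c in C.items():
    u=np.vstack([project(c,boxpts(*p0[3*k:3*k+3],z,.13,.09,.05)) for k,(i,z) in enumerate(items)])
    x0,y0=u.min(0).astype(int)-4; x1,y1=u.max(0).astype(int)+4; roi[n]=(x0,y0,x1,y1)
    T[n]=labels(np.ascontiguousarray(cv2.resize(c['pixels'][y0:y1,x0:x1],None,fx=4,fy=4)))
P=lambda p:[(i,p[3*k],p[3*k+1],p[3*k+2],z) for k,(i,z) in enumerate(items)]
def cost(p,ns): return sum(((r:=render(C[n],P(p),roi[n]))!=T[n])[((r>0)|(T[n]>0))&~((T[n]==9)&(r>0))].sum() for n in ns)
for ns in [list(C)]+([[n] for n in C] if len(C)>1 else []):
    p=p0
    for s in(.004,.002,.001):
        st=np.tile([s,s,s*12],len(items)); S=np.vstack([p]+[p+np.eye(len(p))[j]*st[j] for j in range(len(p))])
        p=minimize(cost,p,(ns,),method='Nelder-Mead',options=dict(initial_simplex=S,maxfev=250)).x
    print(ns,'cost',cost(p,ns))
    for q in P(p): print('  ',NAMES[q[0]-1],np.round(np.array(q[1:3])*1000,1),round(np.degrees(q[3]),1))
E
python3 fit2.py blue .012 .405 -.305 17 green .056 .405 -.305 17
python3 -c "
from h import *
go(.405,-.306,.13,17.3)
c=cam('top');cv2.imwrite('pics/top2.png',c['pixels'][:,:,::-1])"
```

```text
['top', 'side'] cost 8978
   blue [ 406.1 -303.1] 17.3
   green [ 406.2 -305.8] 16.3
['top'] cost 2900
   blue [ 406.3 -309.5] 12.1
   green [ 406.5 -307.3] 15.9
['side'] cost 3147
   blue [ 407.5 -298.3] 13.5
   green [ 406.5 -304.9] 18.0
t 21.3 p [600.5 229.1 149.8] yaw 155.0 tilt [0.08 0.03] gap 85.3 F [-0.6 -0.2 -1.6]
before turn xy [-0.1961 -2.2704] after [ 1.3831 -1.8111] z 0.0793 rz -0.235 dist mm 570
```

View pics/top2.png

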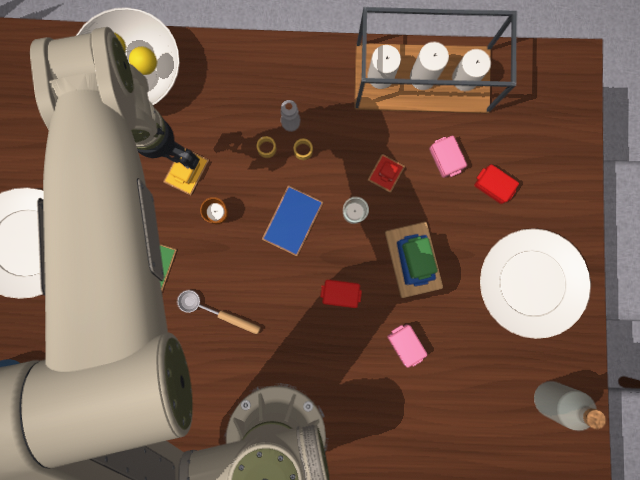

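Top view: green sits on blue at (415,260), yellow is on its coaster (187,173), red on its own (386,172), and both candles are in place. Going back for green.

Emit:
jog_arm --increments '[[[0,-0.06,0,0,0,0,0],[0,-0.12,0,0,0,0,0],[-0.0163,-0.17,0,0,0,0,0],[-0.0163,-0.18,0,0,0,0,0],[-0.0163,-0.18,0,0,0,0,0],[-0.0163,-0.18,0,0,0,0,0],[-0.0163,-0.18,0,0,0,0,0],[-0.0163,-0.18,0,0,0,0,0],[-0.0163,-0.18,0,0,0,0,0],[-0.0163,-0.18,0,0,0,0,0],[-0.0163,-0.18,0,0,0,0,0],[-0.0163,-0.18,0,0,0,0,0],[-0.0163,-0.15,0,0,0,0,0],[-0.0163,-0.09,0,0,0,0,0],[0,-0.0404,0,0,0,-0.0392,0],[0,-0.02,0,0,0,-0.0392,0],[0,0,0,0,0,-0.0392,0],[0,0,0.02,0,0,-0.0392,0],[0,0,0.03,0,0,-0.0392,0],[0,0,0.03,0,0,-0.039,0]]]'

```text
clock: 23.35
tcp_pos: [0.4043, -0.3054, 0.1271]
orientation: [-0.001, -0.153, 0.988, 0.001]
wrist_force: [-0.2, 0.9, 0.4]
finger_gap: 0.0855
grip_force: 0.0
```

Emit:
jog_arm --increments '[[[0,0,0,0,0,0,0],[0,0,0,0,0,0,0]]]'

```text
clock: 23.55
tcp_pos: [0.4045, -0.3056, 0.128]
orientation: [-0.001, -0.149, 0.989, 0.001]
wrist_force: [-0.5, -0.2, -0.4]
finger_gap: 0.0857
grip_force: 0.0
```

```bash
python3 -c "
from h import *
go(.4055,-.306,.068,17)"
```

```text
t 23.55 p [ 404.5 -305.6  128. ] yaw -162.87 tilt [-0.1   0.11] gap 85.7 F [-0.5 -0.2 -0.4]
before turn xy [-0.0034 -0.0027] after [-0.0034 -0.0027] z 0.2399 rz 0.0007 dist mm 1
```

Emit:
jog_arm --increments '[[[-0.0034,-0.0027,0.04,0,0,0,0],[0,0,0.06,0,0,0,0],[0,0,0.06,0,0,0,0],[0,0,0.05,0,0,0,0],[0,0,0.03,0,0,0,0],[0,0,0,0,0,0,50],[0,0,0,0,0,0,50],[0,0,0,0,0,0,255],[0,0,0,0,0,0,255],[0,0,0,0,0,0,255],[0,0,0,0,0,0,255],[0,0,0,0,0,0,255]]]'

```text
clock: 24.75
tcp_pos: [0.4066, -0.3069, 0.0699]
orientation: [0.001, -0.15, 0.989, -0.0]
wrist_force: [0.3, 1.0, 6.3]
finger_gap: 0.0553
grip_force: 43.8
```

```bash
python3 -c "
from h import *
go(.45,.08,.14,-16.2)
go(.3702,.297,.14,-16.2)"
```

```text
t 24.75 p [ 406.6 -306.9   69.9] yaw -162.71 tilt [ 0.07 -0.04] gap 55.3 F [0.3 1.  6.3]
before turn xy [-0.6258  1.4261] after [0.265  1.5346] z -0.2804 rz 0.1861 dist mm 389
t 24.75 p [ 406.6 -306.9   69.9] yaw -162.71 tilt [ 0.07 -0.04] gap 55.3 F [0.3 1.  6.3]
before turn xy [-0.5791  2.3497] after [0.8137 2.2791] z -0.2804 rz 0.1861 dist mm 605
```

Emit:
jog_arm --increments '[[[0,0,-0.02,0,0,0,255],[0,0,-0.05,0,0,0,255],[0,0,-0.07,0,0,0.0372,255],[0,0,-0.06,0,0,0.0372,255],[0,0,-0.05,0,0,0.0372,255],[0,0,-0.03,0,0,0.0372,255],[0,0,0,0,0,0.0373,255],[0.0221,0.05,0,0,0,0,255],[0.0221,0.09,0,0,0,0,255],[0.0221,0.13,0,0,0,0,255],[0.0221,0.15,0,0,0,0,255],[0.0221,0.15,0,0,0,0,255],[0.0221,0.15,0,0,0,0,255],[0.0221,0.15,0,0,0,0,255],[0.0221,0.15,0,0,0,0,255],[0.0221,0.15,0,0,0,0,255],[0.0221,0.15,0,0,0,0,255],[0.0221,0.13,0,0,0,0,255],[0.0221,0.0846,0,0,0,0,255]]]'

```text
clock: 26.65
tcp_pos: [0.4486, 0.0829, 0.1392]
orientation: [-0.0, 0.138, 0.99, 0.0]
wrist_force: [0.5, -0.3, -3.1]
finger_gap: 0.0552
grip_force: 43.3
```

Emit:
jog_arm --increments '[[[0.0439,0.0596,0,0,0,0,255],[0.0713,0.0968,0,0,0,0,255],[0.0933,0.1266,0,0,0,0,255],[0.0988,0.134,0,0,0,0,255],[0.0933,0.1266,0,0,0,0,255],[0.0713,0.0968,0,0,0,0,255],[0.0494,0.067,0,0,0,0,255],[0.0274,0.0372,0,0,0,0,255],[0,0,0,0,0,0,255],[0,0,0,0,0,0,255]]]'

```text
clock: 27.65
tcp_pos: [0.3695, 0.2968, 0.139]
orientation: [-0.0, 0.14, 0.99, -0.0]
wrist_force: [-0.1, -0.3, -2.8]
finger_gap: 0.0553
grip_force: 43.4
```

```bash
python3 -c "
from h import *
go(.3702,.297,.0225,-16.2)"
```

```text
t 27.65 p [369.5 296.8 139. ] yaw 163.86 tilt [-0.01 -0.04] gap 55.3 F [-0.1 -0.3 -2.8]
before turn xy [-0.0025  0.0015] after [-0.0025  0.0015] z 0.466 rz 0.0003 dist mm 1
```

Emit:
jog_arm --increments '[[[-0.0025,0.0015,0.03,0,0,0,255],[0,0,0.06,0,0,0,255],[0,0,0.08,0,0,0,255],[0,0,0.09,0,0,0,255],[0,0,0.08,0,0,0,255],[0,0,0.06,0,0,0,255],[0,0,0.04,0,0,0,255],[0,0,0.02,0,0,0,255],[0,0,0.008,0,0,0,255],[0,0,0,0,0,0,255],[0,0,0,0,0,0,255]]]'

```text
clock: 28.75
tcp_pos: [0.3711, 0.2977, 0.0227]
orientation: [0.001, 0.141, 0.99, 0.0]
wrist_force: [0.3, -0.6, -2.6]
finger_gap: 0.0552
grip_force: 43.4
```

Emit:
jog_arm --increments '[[[0,0,0.004,0,0,0,255],[0,0,0.004,0,0,0,255],[0,0,0,0,0,0,255]]]'

```text
clock: 29.05
tcp_pos: [0.3705, 0.2975, 0.0202]
orientation: [0.0, 0.141, 0.99, 0.0]
wrist_force: [0.1, -0.3, -2.0]
finger_gap: 0.0554
grip_force: 43.4
```

Emit:
jog_arm --increments '[[[0,0,0.004,0,0,0,255],[0,0,0,0,0,0,255]]]'

```text
clock: 29.25
tcp_pos: [0.3706, 0.2976, 0.0199]
orientation: [0.0, 0.141, 0.99, 0.0]
wrist_force: [-3.0, -0.8, 5.3]
finger_gap: 0.0551
grip_force: 44.3
```

Contact. Releasing and backing off, then refitting blue.

Emit:
jog_arm --increments '[[[0,0,-0.003,0,0,0,255],[0,0,0,0,0,0,50],[0,0,0,0,0,0,30],[0,0,0,0,0,0,0],[0,0,0,0,0,0,0],[0,0,0,0,0,0,0],[0,0,0,0,0,0,0],[0,0,-0.04,0,0,0,0],[0,0,-0.1,0,0,0,0],[0,0,-0.12,0,0,0,0],[0,0,-0.08,0,0,0,0],[0,0,-0.04,0,0,0,0],[0,0,0,0,0,0,0],[0,0,0,0,0,0,0]]]'

```text
clock: 30.65
tcp_pos: [0.3702, 0.2973, 0.1144]
orientation: [-0.0, 0.141, 0.99, -0.0]
wrist_force: [-0.4, -0.6, -0.0]
finger_gap: 0.0854
grip_force: 0.0
```

```bash
python3 fit2.py blue .012 .406 -.305 17
python3 -c "
from h import *
go(.45,.08,.12,17.3); go(.406,-.3055,.12,17.3)"
```

```text
['top', 'side'] cost 7939
   blue [ 404.9 -305.1] 14.4
['top'] cost 3228
   blue [ 404.8 -305.7] 11.8
['side'] cost 4438
   blue [ 406.8 -301.8] 17.3
t 30.75 p [369.7 297.  113.7] yaw 163.79 tilt [-0.11 -0.05] gap 85.4 F [-0.4  0.7 -0.3]
before turn xy [-0.5507 -0.7438] after [-0.0486 -0.9242] z -0.0254 rz -0.1861 dist mm 231
t 30.75 p [369.7 297.  113.7] yaw 163.79 tilt [-0.11 -0.05] gap 85.4 F [-0.4  0.7 -0.3]
before turn xy [-0.8121 -2.2737] after [ 0.578  -2.3441] z -0.0254 rz -0.1861 dist mm 604
```

Emit:
jog_arm --increments '[[[-0.0441,-0.0595,0,0,0,0,0],[-0.0771,-0.1041,0,0,0,0,0],[-0.0991,-0.1339,0,0,0,0,0],[-0.1101,-0.1488,0,0,0,0,0],[-0.0991,-0.1339,0,0,0,0,0],[-0.0771,-0.1041,0,0,0,0,0],[-0.0441,-0.0595,0,0,0,0,0],[-0.0238,-0.1,0,0,0,0,0],[-0.0238,-0.15,0,0,0,0,0],[-0.0238,-0.17,0,0,0,0,0],[-0.0238,-0.17,0,0,0,0,0],[-0.0238,-0.17,0,0,0,0,0],[-0.0238,-0.17,0,0,0,0,0],[-0.0238,-0.17,0,0,0,0,0],[-0.0238,-0.15,0,0,0,0,0],[-0.0238,-0.13,0,0,0,0,0],[-0.0238,-0.0899,0,0,0,0,0],[-0.0234,-0.06,0,0,0,0,0]]]'

```text
clock: 32.55
tcp_pos: [0.406, -0.3064, 0.1135]
orientation: [-0.001, 0.142, 0.99, 0.001]
wrist_force: [0.5, 0.6, 0.8]
finger_gap: 0.0854
grip_force: 0.0
```

Emit:
jog_arm --increments '[[[0,0,0,0,0,-0.0372,0],[0,0,0,0,0,-0.0372,0],[0,0,0,0,0,-0.0372,0],[0,0,0,0,0,-0.0372,0],[0,0,0,0,0,-0.0372,0],[0,0,0,0,0,0,0],[0,0,0,0,0,0,0]]]'

```text
clock: 33.25
tcp_pos: [0.4068, -0.3044, 0.1142]
orientation: [-0.0, -0.149, 0.989, 0.001]
wrist_force: [0.3, 0.0, 0.4]
finger_gap: 0.0855
grip_force: 0.0
```

```bash
python3 -c "
from h import *
go(.406,-.3055,.0265,17)"
```

```text
t 33.25 p [ 406.8 -304.4  114.2] yaw -162.85 tilt [-0.04  0.06] gap 85.5 F [0.3 0.  0.4]
before turn xy [ 0.0041 -0.0031] after [ 0.0041 -0.0031] z 0.3508 rz 0.0008 dist mm 1
```

Emit:
jog_arm --increments '[[[0.0041,-0.0031,0.04,0,0,0,0],[0,0,0.07,0,0,0,0],[0,0,0.08,0,0,0,0],[0,0,0.07,0,0,0,0],[0,0,0.05,0,0,0,0],[0,0,0.03,0,0,0,0],[0,0,0.01,0,0,0,0],[0,0,0,0,0,0,0],[0,0,0,0,0,0,30],[0,0,0,0,0,0,60],[0,0,0,0,0,0,255],[0,0,0,0,0,0,255],[0,0,0,0,0,0,255],[0,0,0,0,0,0,255],[0,0,0,0,0,0,255]]]'

```text
clock: 34.75
tcp_pos: [0.4066, -0.3064, 0.0285]
orientation: [0.001, -0.15, 0.989, -0.001]
wrist_force: [-1.5, 0.8, 5.1]
finger_gap: 0.0661
grip_force: 43.5
```

```bash
python3 -c "
from h import *
go(.4898,-.0221,.12,-23.9)"
```

```text
t 34.75 p [ 406.6 -306.4   28.5] yaw -162.74 tilt [ 0.08 -0.05] gap 66.1 F [-1.5  0.8  5.1]
before turn xy [-0.6555  0.9871] after [0.1563 1.1745] z -0.3659 rz 0.2287 dist mm 296
```

Emit:
jog_arm --increments '[[[0,0,-0.02,0,0,0,255],[0,0,-0.05,0,0,0,255],[0,0,-0.08,0,0,0.038,255],[0,0,-0.08,0,0,0.038,255],[0,0,-0.07,0,0,0.038,255],[0,0,-0.046,0,0,0.038,255],[0,0,-0.02,0,0,0.038,255],[0,0,0,0,0,0.0387,255],[0.0156,0.05,0,0,0,0,255],[0.0156,0.09,0,0,0,0,255],[0.0156,0.13,0,0,0,0,255],[0.0156,0.16,0,0,0,0,255],[0.0156,0.17,0,0,0,0,255],[0.0156,0.17,0,0,0,0,255],[0.0156,0.15,0,0,0,0,255],[0.0156,0.12,0,0,0,0,255],[0.0156,0.0845,0,0,0,0,255],[0.0159,0.05,0,0,0,0,255],[0,0,0,0,0,0,255],[0,0,0,0,0,0,255]]]'

```text
clock: 36.75
tcp_pos: [0.4889, -0.0217, 0.1189]
orientation: [-0.0, 0.206, 0.979, -0.0]
wrist_force: [0.3, 1.1, -2.3]
finger_gap: 0.0661
grip_force: 44.6
```

```bash
python3 -c "
from h import *
go(.4898,-.0221,.025,-23.9)"
```

```text
t 36.75 p [488.9 -21.7 118.9] yaw 156.2 tilt [-0.02 -0.02] gap 66.1 F [ 0.3  1.1 -2.3]
before turn xy [-0.004   0.0001] after [-0.004   0.0002] z 0.3754 rz 0.0006 dist mm 1
```

Emit:
jog_arm --increments '[[[-0.002,0,0.03,0,0,0,255],[0,0,0.06,0,0,0,255],[0,0,0.08,0,0,0,255],[0,0,0.08,0,0,0,255],[0,0,0.06,0,0,0,255],[0,0,0.04,0,0,0,255],[0,0,0.02,0,0,0,255],[0,0,0,0,0,0,255],[0,0,0,0,0,0,255]]]'

```text
clock: 37.65
tcp_pos: [0.4902, -0.0223, 0.0267]
orientation: [0.0, 0.207, 0.978, 0.0]
wrist_force: [0.0, -0.3, -2.6]
finger_gap: 0.0662
grip_force: 44.6
```

Emit:
jog_arm --increments '[[[0,0,0.004,0,0,0,255],[0,0,0.004,0,0,0,255],[0,0,0,0,0,0,255]]]'

```text
clock: 37.95
tcp_pos: [0.49, -0.022, 0.0246]
orientation: [0.0, 0.207, 0.978, 0.0]
wrist_force: [0.7, -0.3, -2.7]
finger_gap: 0.0665
grip_force: 44.6
```

Emit:
jog_arm --increments '[[[0,0,0.004,0,0,0,255],[0,0,0,0,0,0,255]]]'

```text
clock: 38.15
tcp_pos: [0.4897, -0.0219, 0.0233]
orientation: [0.0, 0.207, 0.978, 0.0]
wrist_force: [0.1, -0.2, -2.3]
finger_gap: 0.0661
grip_force: 44.6
```

Emit:
jog_arm --increments '[[[0,0,0.004,0,0,0,255],[0,0,0,0,0,0,255]]]'

```text
clock: 38.35
tcp_pos: [0.4898, -0.022, 0.0226]
orientation: [0.0, 0.207, 0.978, 0.0]
wrist_force: [-1.2, 0.2, 0.9]
finger_gap: 0.0659
grip_force: 44.9
```

Emit:
jog_arm --increments '[[[0,0,0.004,0,0,0,255],[0,0,0,0,0,0,255]]]'

```text
clock: 38.55
tcp_pos: [0.4898, -0.022, 0.0225]
orientation: [0.0, 0.207, 0.978, -0.0]
wrist_force: [-4.7, 0.7, 11.2]
finger_gap: 0.0664
grip_force: 46.0
```

Emit:
jog_arm --increments '[[[0,0,-0.005,0,0,0,255],[0,0,0,0,0,0,40],[0,0,0,0,0,0,20],[0,0,0,0,0,0,0],[0,0,0,0,0,0,0],[0,0,0,0,0,0,0],[0,0,-0.04,0,0,0,0],[0,0,-0.1,0,0,0,0],[0,0,-0.15,0,0,0,0],[0,0,-0.15,0,0,0,0],[0,0,-0.1,0,0,0,0],[0,-0.1,0,0,0,0,0],[0,-0.16,0,0,0,0,0],[0,-0.16,0,0,0,0,0],[0,-0.16,0,0,0,0,0],[0,-0.16,0,0,0,0,0],[0,-0.16,0,0,0,0,0],[0,-0.16,0,0,0,0,0],[0,-0.1,0,0,0,0,0],[0,-0.05,0,0,0,0,0]]]'

```text
clock: 40.55
tcp_pos: [0.3665, -0.3006, 0.1582]
orientation: [0.0, 0.208, 0.978, -0.0]
wrist_force: [0.5, 0.6, 0.9]
finger_gap: 0.0858
grip_force: 0.0
```

```bash
python3 chk.py red yellow green blue
python3 fit2.py red .006 .6085 -.2405 -27;python3 fit2.py yellow .006 .6 .228 -25;python3 fit2.py green .006 .3702 .297 -16.2; python3 fit2.py blue .006 .4898 -.0221 -23.9; python3 -c "
from h import *
go(0.4,-.3,.2,0)
t=cv2.imread('pics/chk_top.png');s=cv2.imread('pics/chk_side.png')
f=lambda i,u,v:cv2.resize(i[v-35:v+35,u-35:u+35],(200,200),interpolation=cv2.INTER_CUBIC)
cv2.imwrite('pics/fin.png',np.vstack([np.hstack([f(t,*p) for p in((386,173),(186,171),(152,268),(292,221))]),np.hstack([f(s,*p) for p in((416,286),(329,170),(249,180),(334,242))])]))"
```

```text
top red dish 0.7 [387. 171.] [ 604.  -240.2   46.9   36.9  -25.2]
top red coaster 0.57 [380. 176.] [ 608.4 -240.7   70.7   60.2  -27.2]
top yellow dish 0.84 [184. 171.] [598.2 222.5  64.4  52.7 -23.7]
top yellow dish 0.25 [303. 228.] [484.2 -23.7 136.7  89.3 -23.4]
top yellow coaster 0.95 [192. 178.] [599.2 227.6  94.8  70.9 -24.3]
top green dish 0.97 [339. 294.] [ 323.  -136.6   89.9   55.8   84.5]
top green dish 0.84 [496. 182.] [ 582.9 -484.9   91.7   66.9   57. ]
top green dish 0.83 [448. 156.] [ 644.  -374.    89.6   63.8   26.9]
top green coaster 0.58 [160. 274.] [370.3 297.  120.1  84.3 -16.2]
top blue dish 0.73 [289. 218.] [485.7 -21.8 113.   67.9 -28.9]
top blue coaster 0.75 [304. 230.] [490.  -21.6 142.5  90.5 -23.9]
side red dish 0.65 [417. 280.] [ 601.4 -247.1   58.1   44.1   57.8]
side red coaster 0.91 [414. 292.] [ 606.6 -242.3   72.5   60.   -25.8]
side green dish 0.97 [276. 361.] [ 208.4 -300.7   90.    63.6   33. ]
side green dish 0.82 [462. 320.] [ 635.3 -387.3   97.1   56.    26. ]
side green dish 0.75 [295. 296.] [ 317.5 -151.9   93.4   59.4   84.9]
side green coa
[... 462 characters left out ...]
489
   red [ 606.8 -237.7] 27.4
['side'] cost 3042
   red [ 606.5 -244.6] -22.8
['top', 'side'] cost 12751
   yellow [597.9 226. ] -25.6
['top'] cost 5933
   yellow [593.1 227.4] -22.4
['side'] cost 408
   yellow [684.6 392.2] -38.1
['top', 'side'] cost 8753
   green [368.3 293.4] -15.6
['top'] cost 6486
   green [369.6 293.1] -15.0
['side'] cost 2233
   green [368.5 292.5] -16.0
['top', 'side'] cost 21834
   blue [481.5 -23. ] -23.5
['top'] cost 7156
   blue [490.6 -21.4] -23.7
['side'] cost 4337
   blue [406.5  -4.5] -6.5
t 41.85 p [ 367.2 -298.6  157.5] yaw 156.1 tilt [0. 0.] gap 85.5 F [-0.2  0.2 -0.3]
before turn xy [-0.1222  0.0481] after [-0.1312 -0.0055] z -0.17 rz -0.1328 dist mm 33
```

View pics/fin.png

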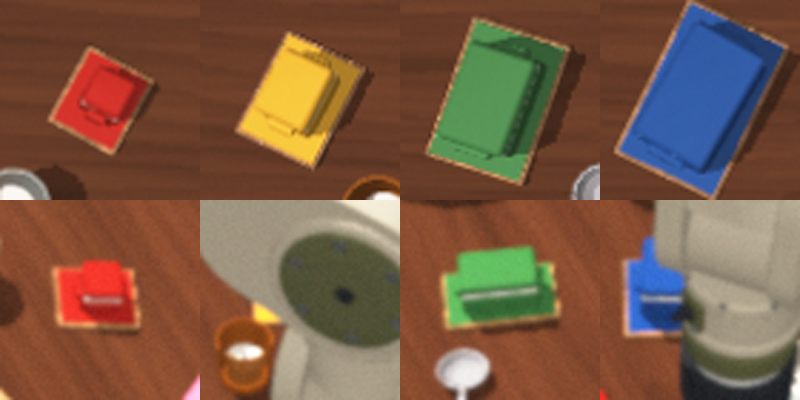

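The final crops show all four dishes upright on their own coasters; the arm hides yellow and blue in the side view. I'll check centring by drawing the outline of an ideally placed dish.

```bash
python3 - <<'E'
from h import *
Q=dict(top=dict(red=(608.1,-241.1,-27.3),yellow=(599.7,228.5,-24.4),green=(371,297,-16),blue=(489.3,-21.5,-24)),
 side=dict(red=(608.3,-239.3,-26.9),green=(369.4,297.2,-16.3)))
t=[]
for n in('top','side'):
    c=cam(n); px=c['pixels'][:,:,::-1]; 
    for k,(x,y,a) in Q[n].items():
        L,W,h=np.array(D[k])/1000; ctr=project(c,[[x/1000,y/1000,.02]])[0]; s=6
        r=32 ; x0,y0=(ctr-r).astype(int); im=cv2.resize(np.ascontiguousarray(px[y0:y0+2*r,x0:x0+2*r]),None,fx=s,fy=s,interpolation=cv2.INTER_CUBIC)
        def poly(z,l,w,col):
            q=boxpts(x/1000,y/1000,np.radians(a),0,l,w,z,z)[[0,2,6,4]]
            cv2.polylines(im,[np.round((project(c,q)-[x0,y0]+.5)*s).astype(np.int32)],True,col,1)
        poly(.006+h,L-.012,W,(255,255,255)); poly(.006,L+.026,W+.026,(255,255,0))
        t.append(cv2.resize(im,(265,265)))
cv2.imwrite('pics/ov.png',np.vstack([np.hstack(t[:3]),np.hstack(t[3:])]))
E
```

```text
(no output)
```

View pics/ov.png

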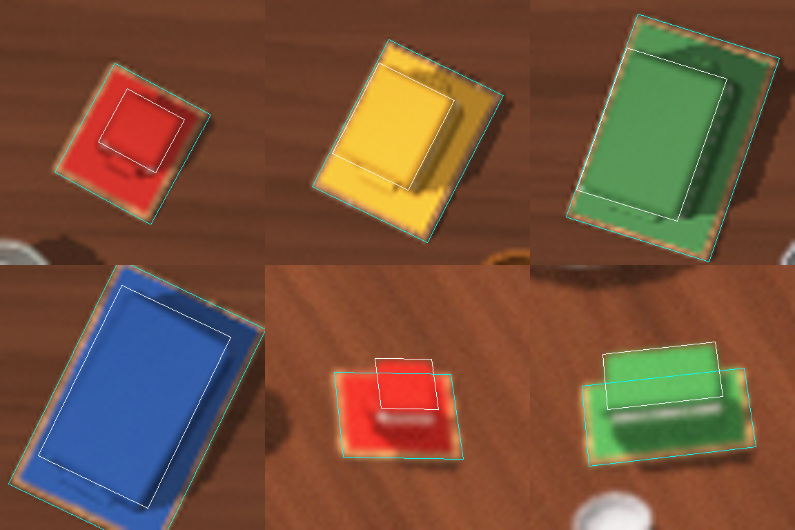

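The ideal outlines (white lids, cyan coasters) match all four dishes to within about 1–2 mm, and the candles have not moved. Handing in.

```bash
python3 -c "
from h import *
print(ticket.hand_in())"
```

```text
the job is handed in; nothing more can be done
None
```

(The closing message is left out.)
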